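# Open the leak tester's guarded regulator and turn it up to its stop

### The arm

A 7-joint arm with a two-finger parallel gripper is mounted at the origin on the work surface. World frame = base frame: x ahead of the robot, y to its left, z up, the work surface at z = 0. Lengths are in mm, angles in rad, forces in N, time in s.
With the tool pointing down it reaches from about 350 to 900 mm from the base axis. Payload 8.1 kg.
Tool frame: the origin (TCP) lies midway between the tips of the shut fingers; the grasp point (between the pads) lies 19 mm behind it (ctrl.hold_point_z is the distance from the TCP to the grasp point, in mm); z points along the fingers, y is the direction in which the jaws open and shut (so a half turn about z gives the same grasp; the last joint's range is limited). The gripper opens to 92 mm and grips with 3 to 60 N. Pads are 19 mm wide; open, the fingers measure 130 mm over their backs; the gripper's body (75 mm by 190 mm) begins 47 mm behind the grasp point.
Start: joints at [-1.365, 0.434, 0.025, 1.573, -0.012, 1.134, -0.075], TCP at [189.975, 595.442, 226.742] pointing down, gripper open.
Joint ranges: [-2.62, 2.62], [-0.44, 2.09], [-1.27, 1.32], [0.08, 2.57], [-1.32, 4.46], [0.12, 2], [-2.74, 2.74]. Speed limits (rad/s): [2.22, 2.22, 3.01, 3.01, 3.14, 3.14, 3.14].

### API

Orientations are given as a 3x3 rotation matrix whose columns are the frame's x, y, z axes.
In Python, from rig import sensors, camera, camera_params, ctrl, finder gives the robot as it stands.
- The arm moves only by the tool play_rows, never from a script. Its argument "moves" is a list of rows, each an object with "delta_pos": the shift along the tool's x, y, z in mm, a list of three; "angular": the turn, a rotation vector about the tool's x, y, z in rad, a list of three; "hand": the closure, from -1 (fully open) to 1 (shut), so that 0 is half open. In form: [{"delta_pos": [x, y, z], "angular": [ax, ay, az], "hand": hand}, ...]. A call has 1 to 8 rows; each row shifts and turns the pose as measured when the row begins, along the tool's axes as they then stand; what a row does not reach is not made up. A row lasts 1/10 s, in which the tool goes at most 50 mm and 8.59 degrees, less where a joint would pass 70% of its speed; a pose out of reach is approached as far as the arm can. A call with a gripper value outside its range is refused whole. The fingers move at their own pace and stop on an object; the grip force is fixed at half the most. Time passes only in rows, so rows that do not move let the fingers close. It gives the time, the measured TCP pose, the force and the opening at its end, in the units of the state.
- sensors.get_obs(): the state, without advancing time (a new reading comes with each control period).
- camera(name): name is "scene" or "top"; returns the picture (420x560x3 uint8, blue, green, red); there is no depth.
- camera_params(name): a dict with "fx", "fy", "cx", "cy" (pixels), "R" (3x3) and "t" (3): a world point X has camera coordinates R X + t. Camera axes: x right, y down, z forward; pixel columns grow to the right and rows downward; lengths in mm; the calibration is good to about 2 mm. A picture is of the moment at which its call begins. camera_params takes no time and is no camera call.
- ctrl.job_done(): hands the job in, once; it reports no verdict.
Trained networks look in the newest picture that a camera, given by its name, has taken for a name from the list of things; names that differ only in an ending like _2 or _b are one class to them, and where a whole thing is asked for, a point or a joint stands for the part that bears it (a point fixed in the world has none). Each returns a list of dicts, best first, with "confidence" (0 to 1); they miss things now and then, are a little off and sometimes report something else, mostly with a low value. They report only what shows in the picture. A call takes as long as a camera call.
- finder.recognise(name, camera): "at" ([x, y, z] in mm, in world coordinates, good to about 4 mm: the middle of the surface that is visible of it).
The state is a dict: "clock": time; "joint_positions": joint angles; "joint_velocities": joint speeds; "joint_torque": joint torques, N m; "tool_pos": TCP position; "eef_rot": TCP orientation; "wrist_force": force on the tool from outside, world axes, zero at the start; "moment": the same for the moment, N m; "gripper_width": finger opening in mm.
Only numpy, scipy, OpenCV 4.12 (cv2) and the standard library are available. Lean on these libraries where they do the work, as an engineer would, in place of code of your own. Each camera call takes 0.05 s, during which the arm holds its last target. There are 200 camera calls.

### The job

On the leak tester with the sloped front, squeeze the snap tab of the flip-up guard hood, lift the hood and swing it right back until it rests open by itself. Then turn the knob beneath it clockwise all the way to its end stop. Leave the hood resting fully open, let go of everything, and leave the other things on the bench where they lie.

Things in the scene. Friction and masses are not known exactly. Their poses are not given: they have to be found in the camera images.
- console: Leak tester: fixed grey box 280 mm wide (y -100 to +180 mm), its front a panel sloping at 30 degrees, 40 mm high at the front edge (x = -113 mm) and 142 mm at the back (x = +65 mm); behind it a flat ledge 134 mm high, to x = +140 mm. Origin on the table, straight below where the knob axis meets the panel; x to its back, away from the operator, y to its left, z up.
- panel_center (a point): Where the knob axis meets the panel surface, 105 mm straight above the console's origin. x points up the slope (away from the operator), y to the left, z is the panel normal = knob axis, leaning 30 degrees from vertical towards the operator. A steel catch for the snap tab, 14 mm high off the panel, stands at x = -82 to -102, y = -24 to -42 mm of this frame.
- gauge (a point): Face of a round pressure gauge, 80 mm across, standing 12 mm off the panel left of the hood. Only to be kept clear of.
- cover (a joint): Hinge of the guard hood (rad): 0 shut, grows as it swings up and back, 2.094 (120 degrees) fully open, its back wall lying on the ledge. Its weight (about 0.3 kg) shuts it below about 1.6 rad and holds it open beyond. Hood: grey plastic box with clear window, open underneath, 130 mm along the slope, 130 mm wide, 65 mm high off the panel; held shut by the snap tab.
- cover_hinge (a point): On the hinge axis, at the middle of the hood's width, on the panel surface 70 mm up the slope from the knob axis; the axis runs along the console's y. The point's axes turn with the hood: -x from the hinge to the hood's free front edge, z out of its window (the panel normal when shut), y to the left.
- cover_grip (a point): Middle of the hood's grip, 162 mm from the hinge along the hood's -x and 43 mm along its z; moves with the hood. Grip: two parallel flat ears, 6 mm thick, 28 mm apart, standing 43 mm out in front of the front wall, hood z 25 to 61 mm. Left (+y) ear fixed, outer face at y = +20 mm. Outer faces are flat, so the hood can pivot between fingertips that pinch along y.
- tab_face (a point): Middle of the outer face of the snap tab, the right-hand (-y), ridged ear of the hood's grip; at rest 20 mm to the right of cover_grip. Face 44 mm long, 36 mm high. Below it, its leg ends in a hook under the catch.
- tab (a joint): Snap tab travel (m): 0 at rest, grows as it is pressed towards the fixed ear (+y), stop at 0.009. The spring takes 3 N to start and 8.4 N at the stop. Below 0.005 the hook holds the hood shut; beyond 0.007 it is free. Pinched to the stop, the grip is 31 mm wide (40 mm at rest) and its middle lies 4.5 mm to the left of cover_grip.
- knob_grip (a point): On the knob axis, 34 mm off the panel along its normal, where to grip. Knob, under the hood: black disc 68 mm across with a straight bar grip on it, 64 mm long, 16 mm wide, from 12 to 48 mm off the panel. The point turns with the knob: x along the bar, z out along the axis.
- knob (a joint): Knob angle (rad), grows turning clockwise as seen looking at the panel; at 0 the bar's white-marked end points straight up the slope. End stop at 2.6. Stays where it is left; friction about 0.12 N m.
- piston: Bystander: upright aluminium piston, 80 mm across, 64 mm high, origin under its centre.
- micrometer: Bystander: black frame micrometer lying flat, about 140 x 65 x 20 mm, origin on the table under its spindle.
- spanner: Bystander: steel spanner lying flat, 190 mm, origin under its middle.
- cleaner: Bystander: upright can, 66 mm across, 150 mm high, origin under its centre.
- drift: Bystander: steel drift punch lying flat, 130 mm long, origin under its middle.
- rodcap: Bystander: dark steel bearing cap, 96 x 22 x 42 mm, origin under its middle.
- liner: Bystander: steel cylinder liner standing on end, 80 mm across, 70 mm high, origin under its centre.

How it is judged (in metres and radians):
On the way, in this order (a step that is already met when the one before it is completed fails the run):
1. the snap tab is pressed in while the hood is still shut (value of joint tab above 0.005 m and value of joint cover below 0.15 rad), for 0.1 s.
2. the hood rests fully open by itself, not touched by the robot (value of joint cover above 1.95 rad and contact force between cover and the arm below 0.2 N and contact force between cover and the fingers below 0.2 N), for 0.3 s.
3. the knob is turned to its end stop (value of joint knob above 2.48 rad), for 0.1 s.
At the end, for the whole second after the job is handed in: The hood rests fully open (joint over 1.95 of 2.094 rad), the knob is at its clockwise end stop (within 0.12 rad: over 2.48 of 2.6) and at rest, and nothing else has been moved by more than 30 mm (value of joint cover above 1.95 rad and value of joint knob above 2.48 rad and velocity of joint knob below 0.05 rad/s); the robot touches nothing.
It fails at once if any of the seven other loose things is moved more than 30 mm (distance of any of piston, micrometer, spanner, cleaner, drift, rodcap, liner from where it was at the start of the episode above 0.03 m).
It also fails if it takes over 70 s, if anything falls off the work surface, if the arm or the gripper's body presses on something with over 40 N, if the wrist force passes 120 N, or if a joint passes its speed limit or range.

## Working session

There is one attempt and no reset: what is moved stays moved. The work goes in short steps, Python scripts to look and compute and a tool call to move; the robot and the scene stay as the last step left them, time stands still between calls to the robot, and variables do not carry over. Pictures are saved under pics/ and viewed, on a budget of 10 in all, crops included, one or two more only if the job needs it, and the job is handed in when it is done.

Besides the shell and the picture viewer there is one more tool, called in YAML: its name, and indented under it one key for each argument. play_rows: Moves the arm, as the interface text tells. Its arguments: {"type":"object","properties":{"moves":{"type":"array","items":{"type":"object","properties":{"delta_pos":{"type":"array","items":{"type":"number"}},"angular":{"type":"array","items":{"type":"number"}},"hand":{"type":"number"}}}}},"required":["moves"]}

```bash
ls; mkdir -p pics; python3 - <<'E'
from rig import sensors, camera, camera_params, ctrl, finder
import cv2, numpy as np
for c in ("scene","top"):
    im=camera(c); cv2.imwrite(f"pics/{c}1.png",im)
    p=camera_params(c); print(c,{k:np.round(v,3).tolist() for k,v in p.items()})
    for n in ("console","cover_grip","tab_face","cover_hinge","knob_grip","gauge","cleaner","piston","micrometer","spanner","drift","rodcap","liner"):
        r=finder.recognise(n,c)
        print(n,[(np.round(d["at"]).tolist(),round(d["confidence"],2)) for d in r[:2]])
o=sensors.get_obs(); print(o)
E
```

```text
pics
scene {'fx': 395.106, 'fy': 395.106, 'cx': 280.591, 'cy': 209.518, 'R': [[0.301, 0.953, -0.014], [0.664, -0.22, -0.715], [-0.685, 0.206, -0.699]], 't': [-87.273, -252.453, 1719.085]}
console [([672.0, -100.0, 135.0], 0.7)]
cover_grip [([594.0, -122.0, 167.0], 0.73)]
tab_face []
cover_hinge [([595.0, -122.0, 167.0], 0.62)]
knob_grip []
gauge [([592.0, -108.0, 144.0], 0.68)]
cleaner [([510.0, -285.0, 105.0], 0.89)]
piston [([620.0, -292.0, 62.0], 0.65)]
micrometer [([623.0, 141.0, 18.0], 0.78)]
spanner [([302.0, 268.0, 6.0], 0.62)]
drift []
rodcap [([284.0, 390.0, 27.0], 0.46)]
liner [([368.0, -510.0, 44.0], 0.94)]
top {'fx': 451.458, 'fy': 451.458, 'cx': 288.856, 'cy': 208.242, 'R': [[-0.026, -1.0, 0.012], [-0.995, 0.024, -0.099], [0.098, -0.015, -0.995]], 't': [-58.169, 508.064, 1276.809]}
console []
cover_grip [([540.0, -111.0, 162.0], 0.78)]
tab_face []
cover_hinge [([539.0, -116.0, 166.0], 0.58), ([351.0, -516.0, 51.0], 0.51)]
knob_grip []
gauge [([545.0, -76.0, 129.0], 0.69)]
cleaner [([483.0, -274.0, 148.0], 0.67)]
piston [([596.0, -289.0, 61.0], 0.78)]
micrometer [([610.0,
[... 457 characters left out ...]
: array([ 1.75319079e-04, -7.82973599e-05, -4.90622758e-04, -1.08343843e-03,
        6.73072059e-04,  1.15734264e-03, -2.52885916e-05]), 'joint_torque': array([-7.58192800e-05, -6.67669129e+01,  9.84165855e-01, -3.14801788e+01,
       -6.05544029e-02,  3.27210850e-02,  3.96115490e-05]), 'tool_pos': array([189.96872906, 595.44090101, 226.73096654]), 'eef_rot': array([[-9.52689387e-01,  3.03945606e-01,  2.24387785e-05],
       [ 3.03945607e-01,  9.52689387e-01,  9.75667150e-06],
       [-1.84116887e-05,  1.61152455e-05, -1.00000000e+00]]), 'wrist_force': array([-0.17995435, -1.09078005, -0.52559278]), 'moment': array([-0.08546184, -0.00279488,  0.01743691]), 'gripper_width': 91.72128079583821}
```

View pictures.

```bash
python3 - <<'E'
import cv2
for c,(x0,y0,x1,y1) in {"scene":(120,130,320,280),"top":(240,60,440,210)}.items():
    im=cv2.imread(f"pics/{c}1.png"); 
    cv2.imwrite(f"pics/{c}1z.png",cv2.resize(im[y0:y1,x0:x1],None,fx=4,fy=4,interpolation=cv2.INTER_CUBIC))
E
```

```text
(no output)
```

View pics/scene1.png

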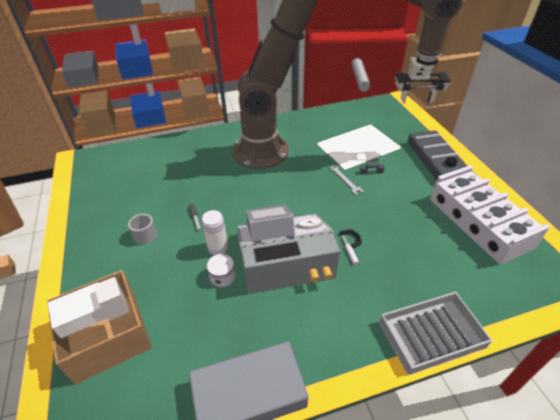

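View pics/top1.png

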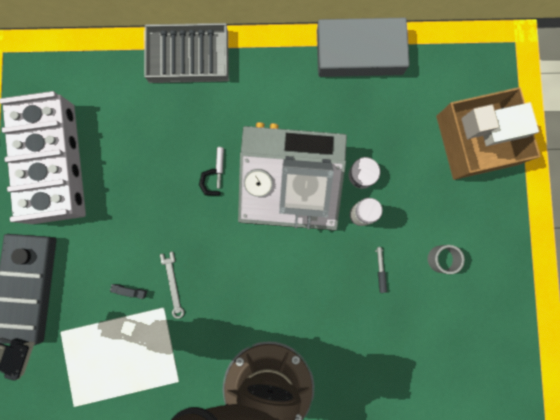

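Scene: console at about (285,250), its back towards the camera; the robot stands in front of the panel. Top: console at (240-345,127-228), hood (280-340,158-215), gauge (258,183), cleaner (367,211) and piston (365,172) close on its right side.

View pics/top1z.png

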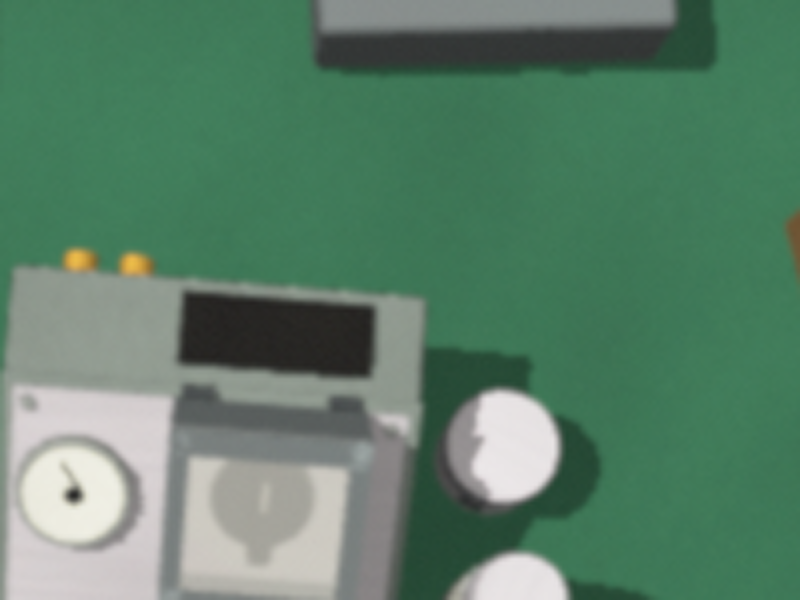

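View pics/scene1z.png

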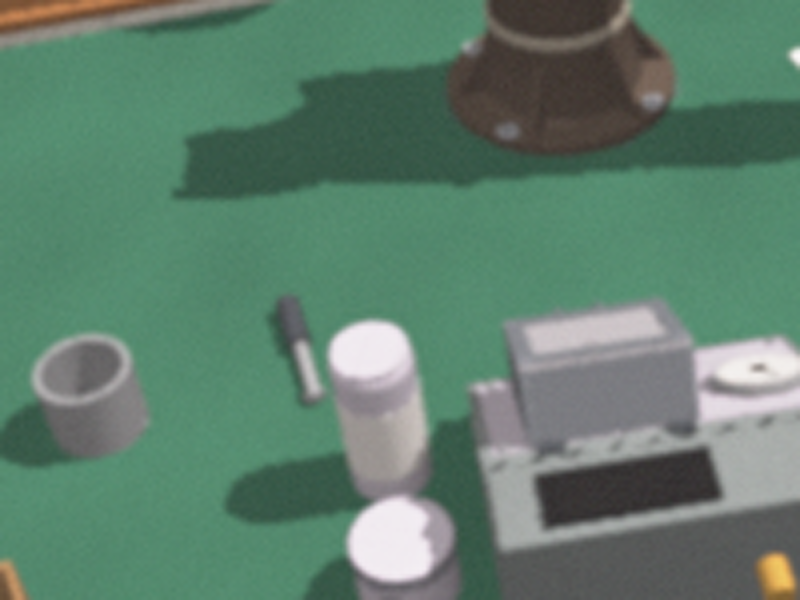

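```bash
cat > geo.py <<'E'
import numpy as np, json, os
from rig import camera_params
s,c=np.sin(np.pi/6),np.cos(np.pi/6)
P=np.array([[c,0,-s],[0,1,0],[s,0,c]]); P0=np.array([0,0,105.])   # panel frame in console
def pan(p): return P0+P@np.array(p,float)
def hood(p,q=0):   # hood-frame point at opening q -> console; opening swings front edge up/back
    a=q; R=np.array([[np.cos(a),0,np.sin(a)],[0,1,0],[-np.sin(a),0,np.cos(a)]])
    return pan(np.array([70,0,0])+R@np.array(p,float))
def world(p,v):
    C,S=np.cos(v[2]),np.sin(v[2]); return np.array([C*p[0]-S*p[1]+v[0],S*p[0]+C*p[1]+v[1],p[2]])
def proj(X,cam):
    k=camera_params(cam); q=np.array(k["R"])@X+np.array(k["t"]); return np.array([k["fx"]*q[0]/q[2]+k["cx"],k["fy"]*q[1]/q[2]+k["cy"]])
if os.path.exists("pose.json"): V=np.array(json.load(open("pose.json")))
E
python3 - <<'E'
from geo import *; import cv2
from scipy.optimize import least_squares
T=lambda u,v:(240+u/4,60+v/4); S=lambda u,v:(120+u/4,130+v/4)
obs=[("top",(140,180,134),T(12,268)),("top",(140,-100,134),T(425,298)),
("scene",(140,-100,134),S(503,548)),("scene",hood((-130,-65,65)),S(505,320)),("scene",hood((-130,65,65)),S(665,300)),
("scene",hood((0,65,65)),S(693,345)),("scene",hood((0,-65,65)),S(518,362)),("scene",(-113,-100,40),S(473,385))]
f=lambda v:np.concatenate([proj(world(np.array(p),v),c)-o for c,p,o in obs])
r=least_squares(f,[600,-120,0],loss="soft_l1",x_scale=[10,10,.1]); print(r.x,np.round(r.fun.reshape(-1,2),1))
json.dump(r.x.tolist(),open("pose.json","w"))
im=cv2.imread("pics/top1.png"); z=5; x0,y0=235,115
cr=cv2.resize(im[y0:y0+120,x0:x0+150],None,fx=z,fy=z,interpolation=cv2.INTER_CUBIC)
pts=[hood((x,y,65)) for x in(0,-130) for y in(-65,65)]+[np.array(q,float) for q in[(-113,-100,40),(-113,180,40),(65,-100,142),(65,180,142)]]+[hood((-183,20,43)),hood((-183,-20,43)),hood((-141,-20,43)),pan((0,0,48)),pan((0,0,12))]
for p in pts:
    u=(proj(world(p,r.x),"top")-(x0,y0)+.5)*z; cv2.drawMarker(cr,tuple(int(a) for a in u),(0,0,255),0,12,1)
cv2.imwrite("pics/ov.png",cr)
for n,p in (("grip",hood((-162,0,43))),("hinge",hood((0,0,0))),("knob",pan((0,0,34)))): print(n,world(p,r.x))
E
```

```text
[ 5.61868575e+02 -1.14837594e+02 -1.05551021e-01] [[-0.5 -0.7]
 [ 0.1  0.3]
 [-0.8 -0.1]
 [ 0.1  0.7]
 [-0.3 -0.2]
 [ 0.6 -1.6]
 [ 0.6  0.9]
 [-1.2 -0.7]]
grip [ 461.25730688 -104.17835763   96.23909236]
hinge [ 622.15297203 -121.22440994  140.        ]
knob [ 544.96318529 -113.04655666  134.44486373]
```

View pics/ov.png

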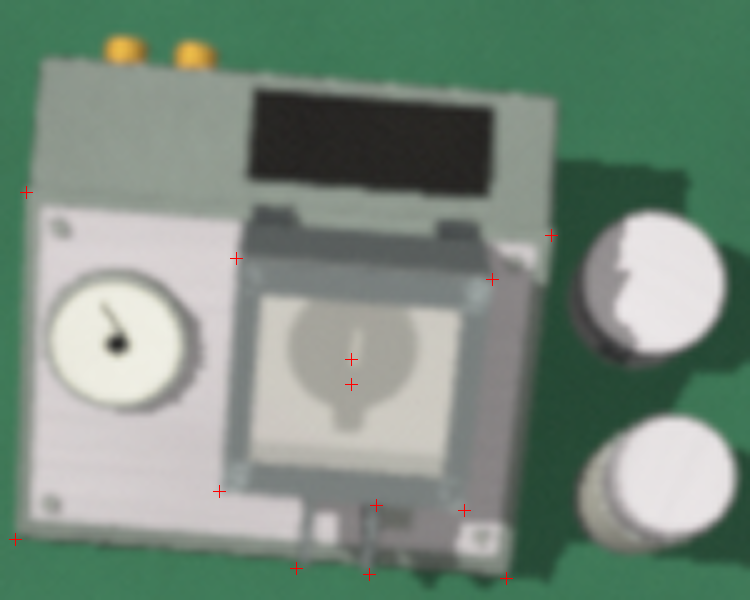

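Overlay: hood front corners seen near (235,478)/(475,498), ear tips (304,565)/(377,573). The model is about 5–8 overlay pixels too far left, which is 3–4 mm. I'll add the ear points and refit. The knob's white mark at (355,345) points up the slope, so the knob is near 0.

```bash
cat > plan.py <<'E'
import json, numpy as np
from scipy.spatial.transform import Rotation as Ro
from rig import sensors
from geo import *
def Rtool(tilt, turn=0):   # jaws along console y, fingers tilted forward by `tilt` from straight down; then turn about tool z
    z=np.array([np.sin(tilt),0,-np.cos(tilt)]); y=np.array([0,1.,0]); x=np.cross(y,z)
    return Ro.from_euler("z",V[2]).as_matrix()@np.column_stack([x,y,z])@Ro.from_euler("z",turn).as_matrix()
def tcp(grasp,R): return grasp+19*R[:,2]
def rows(wps,step=45,ang=.13,hand=-1,start=None):
    o=sensors.get_obs(); p,R=(o["tool_pos"],o["eef_rot"]) if start is None else start
    out=[]
    for q,Q in wps:
        w=Ro.from_matrix(R.T@Q).as_rotvec(); n=int(max(1,np.ceil(np.linalg.norm(q-p)/step),np.ceil(np.linalg.norm(w)/ang)))
        for k in range(n):
            d=R.T@(q-p)/(n-k); r=Ro.from_matrix(R.T@Q).as_rotvec()/(n-k)
            d=np.round(d,1); r=np.round(r,3)
            out.append({"delta_pos":d.tolist(),"angular":r.tolist(),"hand":hand})
            p=p+R@d; R=R@Ro.from_rotvec(r).as_matrix()
    for i in range(0,len(out),8): print(json.dumps(out[i:i+8]))
    return p,R
E
python3 - <<'E'
from geo import *
from scipy.optimize import least_squares
T=lambda u,v:(240+u/4,60+v/4); S=lambda u,v:(120+u/4,130+v/4); O=lambda u,v:(234.5+u/5,114.5+v/5)
obs=[("top",(140,180,134),T(12,268)),("top",(140,-100,134),T(425,298)),("top",(-113,-100,40),O(510,575)),("top",(-113,180,40),O(18,532)),
("top",hood((-184,20,43)),O(303,566)),("top",hood((-184,-20,43)),O(377,573)),("top",hood((0,65,65)),O(243,262)),("top",hood((0,-65,65)),O(490,282)),
("scene",(140,-100,134),S(503,548)),("scene",hood((-130,-65,65)),S(505,320)),("scene",hood((-130,65,65)),S(665,300)),
("scene",hood((0,65,65)),S(693,345)),("scene",hood((0,-65,65)),S(518,362)),("scene",(-113,-100,40),S(473,385))]
f=lambda v:np.concatenate([proj(world(np.array(p),v),c)-o for c,p,o in obs])
r=least_squares(f,[560,-115,-.1],loss="soft_l1",x_scale=[10,10,.1]); print(r.x,np.round(r.fun.reshape(-1,2),1).tolist())
json.dump(r.x.tolist(),open("pose.json","w"))
E
python3 - <<'E'
from plan import *
t=.42; R=Rtool(t); g=world(hood((-162,4,43)),V); n=world(hood((-162,4,43+90)),V)
print(g, tcp(g,R), tcp(n,R))
o=sensors.get_obs()
rows([(np.array([400,250,260.]),Ro.from_euler("z",.1).as_matrix()@o["eef_rot"]),(tcp(n,R)+[0,0,0],R)])
E
```

```text
[ 5.62432742e+02 -1.15942088e+02 -1.02101765e-01] [[-0.2, -0.7], [0.3, -0.1], [-0.2, 0.4], [-0.1, 1.4], [-0.7, 0.6], [-1.0, 0.4], [-1.0, -0.8], [0.9, -0.8], [-0.9, 0.2], [-0.2, 1.0], [-0.7, -0.1], [0.3, -1.5], [0.3, 1.2], [-1.6, -0.4]]
[ 462.19300439 -101.65078006   96.23909236] [ 469.90010538 -102.44043458   78.8904025 ] [425.13445902 -97.85383388 156.83268884]
[{"delta_pos": [-30.5, -26.5, -3.3], "angular": [-0.0, 0.0, -0.01], "hand": -1}, {"delta_pos": [-30.2, -26.8, -3.3], "angular": [-0.0, 0.0, -0.01], "hand": -1}, {"delta_pos": [-30.0, -27.1, -3.3], "angular": [-0.0, 0.0, -0.01], "hand": -1}, {"delta_pos": [-29.7, -27.4, -3.3], "angular": [-0.0, 0.0, -0.01], "hand": -1}, {"delta_pos": [-29.4, -27.7, -3.3], "angular": [-0.0, 0.0, -0.01], "hand": -1}, {"delta_pos": [-29.2, -28.0, -3.4], "angular": [-0.0, 0.0, -0.01], "hand": -1}, {"delta_pos": [-28.9, -28.3, -3.3], "angular": [-0.0, 0.0, -0.01], "hand": -1}, {"delta_pos": [-28.6, -28.7, -3.4], "angular": [-0.0, 0.0, -0.01], "hand": -1}]
[{"delta_pos": [-28.3, -28.9, -3.3], "angular": [-0.0, 0.0, -0.01], "hand": -1}, {"delta_pos": [-27.9, -29.2, -3.4], "angular": [-0.0, 0.0, -0.01], "hand": -1}, {"delta_pos": [-10.7, -37.2, 11.5], "angular": [-0.002, -0.047, -0.012], "hand": -1}, {"delta_pos": [-9.8, -37.4, 11.9], "angular": [-0.003, -0.047, -0.012], "hand": -1}, {"delta_pos": [-8.7, -37.5, 12.2], "angular": [-0.002, -0.047, -0.012], "hand": -1}, {"delta_pos": [-7.7, -37.7, 12.5], "angular": [-0.003, -0.046, -0.012], "hand": -1}, {"delta_pos": [-6.7, -37.8, 12.7], "angular": [-0.002, -0.047, -0.011], "hand": -1}, {"delta_pos": [-5.7, -37.9, 12.9], "angular": [-0.003, -0.046, -0.012], "hand": -1}]
[{"delta_pos": [-4.6, -37.9, 13.1], "angular": [-0.002, -0.047, -0.011], "hand": -1}, {"delta_pos": [-3.5, -38.0, 13.2], "angular": [-0.003, -0.046, -0.012], "hand": -1}, {"delta_pos": [-2.5, -38.1, 13.1], "angular": [-0.002, -0.047, -0.011], "hand": -1}]
```

play_rows:
  moves:
    - {"delta_pos": [-30,-27,-3],"angular": [0,0,-0.01],"hand": -1}
    - {"delta_pos": [-30,-27,-3],"angular": [0,0,-0.01],"hand": -1}
    - {"delta_pos": [-30,-27,-3],"angular": [0,0,-0.01],"hand": -1}
    - {"delta_pos": [-30,-27,-3],"angular": [0,0,-0.01],"hand": -1}
    - {"delta_pos": [-29,-28,-3],"angular": [0,0,-0.01],"hand": -1}
    - {"delta_pos": [-29,-28,-3],"angular": [0,0,-0.01],"hand": -1}
    - {"delta_pos": [-29,-28,-3],"angular": [0,0,-0.01],"hand": -1}
    - {"delta_pos": [-28,-29,-3],"angular": [0,0,-0.01],"hand": -1}

```text
clock: 2.2
tool_pos: [358.5, 315.3, 250.1]
eef_rot: [[-0.977, 0.213, -0.001], [0.213, 0.977, 0.003], [0.002, 0.003, -1.0]]
wrist_force: [1.3, 0.9, -1.0]
gripper_width: 91.7
```

```bash
python3 - <<'E'
from plan import *
o=sensors.get_obs(); print(o["tool_pos"],o["joint_positions"],o["clock"],o["wrist_force"])
t=.42; R=Rtool(t); n=world(hood((-162,4,43+90)),V)
rows([(tcp(n,R),R)])
E
```

```text
[358.5059532  315.29448459 250.13308555] [-0.93679187  0.16907249  0.12351839  1.89381976 -0.02722869  1.07849248
  0.55373787] 2.2 [ 1.29843997  0.94609301 -1.0178504 ]
[{"delta_pos": [-15.3, -39.0, 9.2], "angular": [-0.002, -0.042, -0.011], "hand": -1}, {"delta_pos": [-14.5, -39.2, 9.7], "angular": [-0.002, -0.042, -0.011], "hand": -1}, {"delta_pos": [-13.7, -39.3, 10.2], "angular": [-0.002, -0.042, -0.011], "hand": -1}, {"delta_pos": [-12.8, -39.5, 10.7], "angular": [-0.002, -0.042, -0.011], "hand": -1}, {"delta_pos": [-11.9, -39.6, 11.2], "angular": [-0.002, -0.042, -0.011], "hand": -1}, {"delta_pos": [-11.0, -39.8, 11.6], "angular": [-0.002, -0.042, -0.011], "hand": -1}, {"delta_pos": [-10.0, -39.9, 11.9], "angular": [-0.002, -0.042, -0.011], "hand": -1}, {"delta_pos": [-9.1, -40.1, 12.2], "angular": [-0.002, -0.042, -0.012], "hand": -1}]
[{"delta_pos": [-8.1, -40.2, 12.5], "angular": [-0.002, -0.043, -0.011], "hand": -1}, {"delta_pos": [-7.1, -40.3, 12.8], "angular": [-0.003, -0.042, -0.012], "hand": -1}]
```

play_rows:
  moves:
    - {"delta_pos": [-15,-39,8],"angular": [-0.002,-0.042,-0.011],"hand": -1}
    - {"delta_pos": [-15,-39,8],"angular": [-0.002,-0.042,-0.011],"hand": -1}
    - {"delta_pos": [-14,-39,9],"angular": [-0.002,-0.042,-0.011],"hand": -1}
    - {"delta_pos": [-13,-39,9],"angular": [-0.002,-0.042,-0.011],"hand": -1}
    - {"delta_pos": [-12,-39,9],"angular": [-0.002,-0.042,-0.011],"hand": -1}
    - {"delta_pos": [-11,-40,10],"angular": [-0.002,-0.042,-0.011],"hand": -1}
    - {"delta_pos": [-10,-40,10],"angular": [-0.002,-0.042,-0.011],"hand": -1}
    - {"delta_pos": [-9,-40,10],"angular": [-0.002,-0.042,-0.012],"hand": -1}

```text
clock: 3.0
tool_pos: [416.2, -25.9, 190.6]
eef_rot: [[-0.93, 0.125, 0.346], [0.12, 0.992, -0.034], [-0.348, 0.01, -0.938]]
wrist_force: [0.8, -0.2, -0.1]
gripper_width: 91.9
```

```bash
python3 - <<'E'
from plan import *
o=sensors.get_obs(); print(o["tool_pos"],o["joint_positions"],o["clock"],o["wrist_force"])
t=.42; R=Rtool(t); n=world(hood((-162,4,43+70)),V); 
rows([(tcp(n,R),R)])
E
```

```text
[416.17836257 -25.88621053 190.62489466] [-0.61156837 -0.09855578  0.44618925  2.40075159  0.27594892  0.50040802
  1.06352861] 3.0 [ 0.81636031 -0.16436441 -0.05517037]
[{"delta_pos": [-2.9, -23.5, 19.0], "angular": [0.0, -0.022, -0.008], "hand": -1}, {"delta_pos": [-2.2, -23.6, 19.0], "angular": [0.0, -0.021, -0.008], "hand": -1}, {"delta_pos": [-1.7, -23.5, 19.1], "angular": [0.001, -0.022, -0.009], "hand": -1}]
```

```bash
python3 - <<'E'
from plan import *
t=.25; R=Rtool(t); n=world(hood((-162,4,43+75)),V); 
rows([(tcp(n,R),R)],step=35)
E
```

```text
[{"delta_pos": [-1.5, -23.6, 17.3], "angular": [0.001, 0.035, -0.008], "hand": -1}, {"delta_pos": [-1.9, -23.5, 17.3], "angular": [0.001, 0.035, -0.008], "hand": -1}, {"delta_pos": [-2.4, -23.6, 17.2], "angular": [0.001, 0.035, -0.009], "hand": -1}]
```

play_rows:
  moves:
    - {"delta_pos": [-1.5,-23.5,17],"angular": [0.001,0.035,-0.008],"hand": -1}
    - {"delta_pos": [-2,-23.5,17],"angular": [0.001,0.035,-0.008],"hand": -1}
    - {"delta_pos": [-2.5,-23.5,17],"angular": [0.001,0.035,-0.009],"hand": -1}
    - {"delta_pos": [0,0,0],"angular": [0,0,0],"hand": -1}

```text
clock: 3.4
tool_pos: [426.4, -94.7, 148.9]
eef_rot: [[-0.96, 0.108, 0.259], [0.105, 0.994, -0.026], [-0.26, 0.002, -0.966]]
wrist_force: [0.0, 0.3, 0.3]
gripper_width: 92.0
```

```bash
python3 - <<'E'
from plan import *; import cv2
from rig import camera
o=sensors.get_obs(); print(o["tool_pos"],o["joint_positions"],o["clock"],o["wrist_force"])
t=.25; R=Rtool(t); n=world(hood((-162,4,43)),V); print(tcp(n,R))
rows([(tcp(n,R),R)],step=25)
im=camera("top"); x0,y0,z=260,150,6
cr=cv2.resize(im[y0:y0+90,x0:x0+120],None,fx=z,fy=z,interpolation=cv2.INTER_CUBIC); cv2.imwrite("pics/t2.png",cr)
E
```

```text
[426.42031961 -94.71761738 148.88599373] [-0.52922796  0.08329898  0.68668569  2.36059636 -0.14848278  0.45770013
  1.73556217] 3.4 [0.01032312 0.34916725 0.25565002]
[ 466.86919916 -102.12989385   77.82975635]
[{"delta_pos": [-5.3, -0.8, 19.8], "angular": [0.0, 0.003, -0.002], "hand": -1}, {"delta_pos": [-5.3, -0.8, 19.8], "angular": [0.0, 0.003, -0.002], "hand": -1}, {"delta_pos": [-5.4, -0.8, 19.8], "angular": [0.0, 0.004, -0.001], "hand": -1}, {"delta_pos": [-5.5, -0.8, 19.8], "angular": [0.001, 0.003, -0.002], "hand": -1}]
```

View pics/t2.png

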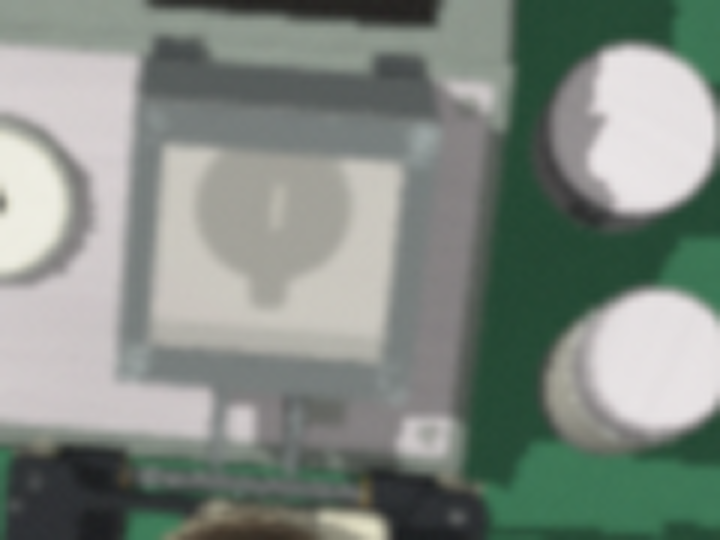

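Picture 6: the jaws (inner faces at about x 130 and 375) bracket the two ears (x 213–295) nearly centrally. I'll lower over the grip.

play_rows:
  moves:
    - {"delta_pos": [-5.5,-1,20],"angular": [0,0.003,-0.002],"hand": -1}
    - {"delta_pos": [-5.5,-1,20],"angular": [0,0.003,-0.002],"hand": -1}
    - {"delta_pos": [-5.5,-1,20],"angular": [0,0.003,-0.002],"hand": -1}
    - {"delta_pos": [-5.5,-1,20],"angular": [0,0.003,-0.002],"hand": -1}
    - {"delta_pos": [0,0,0],"angular": [0,0,0],"hand": -1}

```text
clock: 3.95
tool_pos: [469.0, -96.5, 77.5]
eef_rot: [[-0.963, 0.103, 0.251], [0.101, 0.995, -0.018], [-0.252, 0.008, -0.968]]
wrist_force: [-0.7, 1.0, -0.1]
gripper_width: 91.7
```

```bash
python3 - <<'E'
from plan import *
o=sensors.get_obs(); print(o["tool_pos"],o["joint_positions"],o["clock"],o["wrist_force"])
t=.25; R=Rtool(t); n=world(hood((-162,4,43)),V); print(tcp(n,R))
rows([(tcp(n,R),R)],step=25)
E
```

```text
[469.02908153 -96.49233453  77.45625259] [-0.27085145  0.31866654  0.45422088  2.33478638 -0.54619135  0.30407474
  2.1181689 ] 3.95 [-0.67728786  0.96624006 -0.0642012 ]
[ 466.86919916 -102.12989385   77.82975635]
[{"delta_pos": [1.4, -5.8, -0.8], "angular": [0.007, 0.004, -0.003], "hand": -1}]
```

play_rows:
  moves:
    - {"delta_pos": [1.5,-6,-1],"angular": [0.007,0.004,-0.003],"hand": -1}
    - {"delta_pos": [0,0,0],"angular": [0,0,0],"hand": 0.1}
    - {"delta_pos": [0,0,0],"angular": [0,0,0],"hand": 0.1}
    - {"delta_pos": [0,0,0],"angular": [0,0,0],"hand": 0.1}
    - {"delta_pos": [0,0,0],"angular": [0,0,0],"hand": 0.1}

```text
clock: 4.45
tool_pos: [465.7, -100.5, 81.5]
eef_rot: [[-0.963, 0.101, 0.249], [0.098, 0.995, -0.023], [-0.25, 0.002, -0.968]]
wrist_force: [-1.2, 0.3, 0.5]
gripper_width: 64.5
```

play_rows:
  moves:
    - {"delta_pos": [0,0,0],"angular": [0,0,0],"hand": 1}
    - {"delta_pos": [0,0,0],"angular": [0,0,0],"hand": 1}
    - {"delta_pos": [0,0,0],"angular": [0,0,0],"hand": 1}
    - {"delta_pos": [0,0,0],"angular": [0,0,0],"hand": 1}
    - {"delta_pos": [0,0,0],"angular": [0,0,0],"hand": 1}

```text
clock: 4.95
tool_pos: [465.7, -101.9, 81.9]
eef_rot: [[-0.963, 0.103, 0.25], [0.1, 0.995, -0.025], [-0.252, 0.001, -0.968]]
wrist_force: [2.5, 8.0, -0.8]
gripper_width: 30.7
```

```bash
cat > arc.py <<'E'
import sys; from plan import *
# arc: from measured grasp point, shift along model arc from hood angle a0 to a1, tilts t0->t1
a0,a1,n,t0,t1=map(float,sys.argv[1:6]); n=int(n)
o=sensors.get_obs(); print(o["tool_pos"],np.round(o["joint_positions"],2),o["clock"],o["wrist_force"],o["gripper_width"])
G=lambda a: world(hood((-162,4.5,43),a),V)
gm=o["tool_pos"]-19*o["eef_rot"][:,2]; off=gm-G(a0); print("offset from model",off.round(1))
A=np.linspace(a0,a1,n+1)[1:]; T=np.linspace(t0,t1,n+1)[1:]
# keep measured offset rotating with the hood, in the console xz-plane; ignore y
c0=world(hood((0,0,0)),V); Ry=Ro.from_euler("z",V[2])
w=[]
for a,t in zip(A,T):
    h=Ry.inv().apply(gm-c0); g=c0+Ry.apply(Ro.from_euler("y",a-a0).apply(h)); w.append((tcp(g,Rtool(t)),Rtool(t)))
rows(w,step=50,hand=1)
E
python3 arc.py 0 0.7 8 .25 .25
```

```text
[ 465.67765262 -101.93303936   81.93262571] [-0.29  0.31  0.48  2.34 -0.53  0.31  2.11] 4.95 [ 2.53572518  8.02983326 -0.83898546] 30.732083189766186
offset from model [-1.3 -0.3  4.1]
[{"delta_pos": [-0.8, -0.0, -14.7], "angular": [0.001, 0.004, -0.001], "hand": 1}, {"delta_pos": [-2.1, -0.0, -14.5], "angular": [-0.0, 0.0, -0.0], "hand": 1}, {"delta_pos": [-3.3, -0.0, -14.3], "angular": [-0.0, 0.0, -0.0], "hand": 1}, {"delta_pos": [-4.6, -0.0, -13.9], "angular": [-0.0, 0.0, -0.0], "hand": 1}, {"delta_pos": [-5.8, -0.0, -13.5], "angular": [-0.0, 0.0, -0.0], "hand": 1}, {"delta_pos": [-7.0, -0.0, -12.9], "angular": [-0.0, 0.0, -0.0], "hand": 1}, {"delta_pos": [-8.0, -0.0, -12.3], "angular": [-0.0, 0.0, -0.0], "hand": 1}, {"delta_pos": [-9.1, -0.0, -11.6], "angular": [-0.0, 0.0, -0.0], "hand": 1}]
```

The tab is pinched to its stop (30.7 mm). Now I'll lift along the arc.

play_rows:
  moves:
    - {"delta_pos": [-1,0,-14.5],"angular": [0.001,0.004,-0.001],"hand": 1}
    - {"delta_pos": [-2,0,-14.5],"angular": [0,0,0],"hand": 1}
    - {"delta_pos": [-3.5,0,-14.5],"angular": [0,0,0],"hand": 1}
    - {"delta_pos": [-4.5,0,-14],"angular": [0,0,0],"hand": 1}

```text
clock: 5.35
tool_pos: [460.5, -101.3, 139.7]
eef_rot: [[-0.965, 0.104, 0.241], [0.1, 0.995, -0.026], [-0.242, -0.001, -0.97]]
wrist_force: [3.8, 1.3, -4.2]
gripper_width: 30.5
```

```bash
python3 - <<'E'
from plan import *
o=sensors.get_obs(); gm=o["tool_pos"]-19*o["eef_rot"][:,2]
h=Ro.from_euler("z",-V[2]).apply(gm-world(hood((0,0,0)),V)); h0=world(hood((-162,0,43)),V)
print("radius",np.hypot(h[0],h[2]), "angle",np.arctan2(h[2],-h[0])-np.arctan2(43,162)+np.pi/6)
E
python3 arc.py .3 1.1 8 .25 .25
```

```text
radius 169.12963749788875 angle 0.3715584114396008
[ 460.4550073  -101.3436503   139.69607202] [-0.49  0.19  0.69  2.29 -0.3   0.48  1.9 ] 5.35 [ 3.80111591  1.28296963 -4.1627465 ] 30.499222272804825
offset from model [-0.7 -0.3 12.1]
[{"delta_pos": [-6.7, 0.0, -15.6], "angular": [-0.001, -0.006, -0.001], "hand": 1}, {"delta_pos": [-8.2, 0.0, -14.7], "angular": [-0.0, 0.0, -0.0], "hand": 1}, {"delta_pos": [-9.7, 0.0, -13.9], "angular": [-0.0, 0.0, -0.0], "hand": 1}, {"delta_pos": [-11.0, 0.0, -12.9], "angular": [-0.0, 0.0, -0.0], "hand": 1}, {"delta_pos": [-12.2, 0.0, -11.6], "angular": [-0.0, 0.0, -0.0], "hand": 1}, {"delta_pos": [-13.3, 0.0, -10.4], "angular": [-0.0, 0.0, -0.0], "hand": 1}, {"delta_pos": [-14.3, 0.0, -9.1], "angular": [-0.0, 0.0, -0.0], "hand": 1}, {"delta_pos": [-15.2, 0.0, -7.5], "angular": [-0.0, 0.0, -0.0], "hand": 1}]
```

The hood moves freely (angle about 0.37, force about -4 N). I'll carry on round the arc.

play_rows:
  moves:
    - {"delta_pos": [-7,0,-15.5],"angular": [0,-0.006,0],"hand": 1}
    - {"delta_pos": [-8,0,-14.5],"angular": [0,0,0],"hand": 1}
    - {"delta_pos": [-9.5,0,-14],"angular": [0,0,0],"hand": 1}
    - {"delta_pos": [-11,0,-13],"angular": [0,0,0],"hand": 1}
    - {"delta_pos": [-12,0,-11.5],"angular": [0,0,0],"hand": 1}
    - {"delta_pos": [-13.5,0,-10.5],"angular": [0,0,0],"hand": 1}
    - {"delta_pos": [-14.5,0,-9],"angular": [0,0,0],"hand": 1}

```text
clock: 6.05
tool_pos: [505.9, -106.1, 243.3]
eef_rot: [[-0.967, 0.105, 0.233], [0.102, 0.994, -0.026], [-0.234, -0.001, -0.972]]
wrist_force: [-0.6, -0.3, -4.4]
gripper_width: 30.7
```

```bash
cat > ang.py <<'E'
from plan import *
o=sensors.get_obs(); gm=o["tool_pos"]-19*o["eef_rot"][:,2]
h=Ro.from_euler("z",-V[2]).apply(gm-world(hood((0,0,0)),V))
a=(np.arctan2(h[2],-h[0])-np.arctan2(43,162)+np.pi/6)
print("radius",np.hypot(h[0],h[2]), "angle",a,"tilt",np.arccos(-o["eef_rot"][2,2])); print(a)
E
A=$(python3 ang.py|tee /dev/stderr|tail -1); python3 arc.py $A 1.95 8 .25 .2
```

```text
[ 505.90575223 -106.09503186  243.33751459] [-0.59  0.1   0.78  2.05 -0.12  0.78  1.72] 6.05 [-0.57700295 -0.32660133 -4.42415192] 30.656801083231585
offset from model [-3.6 -0.1  3.5]
[{"delta_pos": [-17.3, 0.1, -9.2], "angular": [-0.002, -0.007, -0.003], "hand": 1}, {"delta_pos": [-18.0, -0.0, -7.2], "angular": [0.0, 0.006, 0.0], "hand": 1}, {"delta_pos": [-18.6, -0.1, -5.1], "angular": [0.0, 0.006, 0.0], "hand": 1}, {"delta_pos": [-19.1, 0.0, -3.1], "angular": [0.0, 0.007, 0.0], "hand": 1}, {"delta_pos": [-19.3, 0.0, -1.1], "angular": [0.0, 0.006, 0.0], "hand": 1}, {"delta_pos": [-19.3, 0.0, 1.0], "angular": [0.0, 0.006, 0.0], "hand": 1}, {"delta_pos": [-19.1, 0.0, 3.1], "angular": [0.0, 0.006, 0.0], "hand": 1}, {"delta_pos": [-18.7, 0.0, 5.1], "angular": [0.0, 0.007, 0.0], "hand": 1}]radius 172.61982276021118 angle 1.0474784251652014 tilt 0.23667906885037848
1.0474784251652014
```

play_rows:
  moves:
    - {"delta_pos": [-17.5,0,-8],"angular": [0,-0.007,0],"hand": 1}
    - {"delta_pos": [-18,0,-6.5],"angular": [0,0.006,0],"hand": 1}
    - {"delta_pos": [-18.5,0,-4.5],"angular": [0,0.006,0],"hand": 1}
    - {"delta_pos": [-19,0,-2.5],"angular": [0,0.006,0],"hand": 1}
    - {"delta_pos": [-19,0,-1],"angular": [0,0.006,0],"hand": 1}

```text
clock: 6.55
tool_pos: [583.9, -114.2, 286.1]
eef_rot: [[-0.974, 0.104, 0.201], [0.103, 0.995, -0.017], [-0.201, 0.004, -0.98]]
wrist_force: [-3.8, -0.7, 5.5]
gripper_width: 30.6
```

```bash
A=$(python3 ang.py|tee /dev/stderr|tail -1); python3 arc.py $A 2.05 6 .22 .2
```

```text
[ 583.93075431 -114.21326275  286.12616208] [-0.5   0.25  0.77  1.79 -0.25  0.98  1.82] 6.55 [-3.77776394 -0.73680513  5.54017485] 30.570486015770154
offset from model [-0.8 -0.6  2.6]
[{"delta_pos": [-13.6, -0.0, -0.2], "angular": [0.003, -0.014, -0.003], "hand": 1}, {"delta_pos": [-13.3, -0.0, 1.0], "angular": [0.0, 0.003, 0.0], "hand": 1}, {"delta_pos": [-13.2, -0.0, 2.1], "angular": [0.0, 0.004, 0.0], "hand": 1}, {"delta_pos": [-13.0, -0.0, 3.0], "angular": [0.0, 0.003, 0.0], "hand": 1}, {"delta_pos": [-12.7, -0.0, 4.0], "angular": [0.0, 0.003, 0.0], "hand": 1}, {"delta_pos": [-12.4, -0.0, 5.0], "angular": [0.0, 0.004, 0.0], "hand": 1}]radius 170.3166548061491 angle 1.578264320130558 tilt 0.20281978902799908
1.578264320130558
```

play_rows:
  moves:
    - {"delta_pos": [-13.5,0,-1],"angular": [0,0,0],"hand": 1}
    - {"delta_pos": [-13.5,0,0.5],"angular": [0,0,0],"hand": 1}
    - {"delta_pos": [-13,0,1.5],"angular": [0,0,0],"hand": 1}
    - {"delta_pos": [-13,0,3],"angular": [0,0,0],"hand": 1}
    - {"delta_pos": [-12.5,0,4],"angular": [0,0,0],"hand": 1}
    - {"delta_pos": [0,0,0],"angular": [0,0,0],"hand": 1}

```text
clock: 7.15
tool_pos: [651.4, -121.4, 290.9]
eef_rot: [[-0.975, 0.103, 0.195], [0.101, 0.995, -0.018], [-0.196, 0.003, -0.981]]
wrist_force: [0.4, 1.1, 2.3]
gripper_width: 30.7
```

```bash
python3 ang.py; python3 -c "
from plan import *
o=sensors.get_obs();print(o['tool_pos'],o['wrist_force'],o['eef_rot'])"
```

```text
radius 171.37570252065746 angle 1.9797693629899342 tilt 0.19697202830857646
1.9797693629899342
[ 651.41422629 -121.38061328  290.94902358] [0.41626943 1.0981331  2.28717783] [[-0.97543604  0.10262966  0.19491458]
 [ 0.10115637  0.99471618 -0.01752466]
 [-0.19568324  0.00262266 -0.98066365]]
```

play_rows:
  moves:
    - {"delta_pos": [0,0,0],"angular": [0,0,0],"hand": -1}
    - {"delta_pos": [0,0,0],"angular": [0,0,0],"hand": -1}
    - {"delta_pos": [0,0,0],"angular": [0,0,0],"hand": -1}
    - {"delta_pos": [0,0,0],"angular": [0,0,0],"hand": -1}
    - {"delta_pos": [0,0,-25],"angular": [0,0,0],"hand": -1}
    - {"delta_pos": [0,0,-30],"angular": [0,0,0],"hand": -1}
    - {"delta_pos": [0,0,-30],"angular": [0,0,0],"hand": -1}

```text
clock: 7.85
tool_pos: [629.6, -118.9, 370.5]
eef_rot: [[-0.978, 0.104, 0.183], [0.102, 0.995, -0.017], [-0.184, 0.002, -0.983]]
wrist_force: [-0.3, 0.1, 0.1]
gripper_width: 82.1
```

```bash
python3 - <<'E'
from plan import *
o=sensors.get_obs(); print(o["tool_pos"],o["joint_positions"],o["wrist_force"],o["gripper_width"])
R=Rtool(np.pi/6); n=world(pan((0,0,34+110)),V); print(tcp(n,R),tcp(world(pan((0,0,34)),V),R))
m=np.array([500,-110,360.])
rows([(m,Rtool(.4)),(tcp(n,R),R)],step=35)
E
```

```text
[ 629.57706848 -118.9444504   370.48464854] [-0.45803477  0.31070445  0.78242907  1.52005904 -0.26796263  1.22290396
  1.81643741] [-0.26593013  0.11872452  0.14862099] 82.1090060903987
[ 500.25823322 -109.57180956  213.25317547] [ 554.97180099 -115.17765485  117.99038106]
[{"delta_pos": [32.4, -1.1, -3.4], "angular": [0.0, -0.054, -0.001], "hand": -1}, {"delta_pos": [32.1, -1.1, -5.1], "angular": [0.001, -0.054, -0.0], "hand": -1}, {"delta_pos": [31.8, -1.1, -6.9], "angular": [0.0, -0.054, -0.001], "hand": -1}, {"delta_pos": [31.5, -1.2, -8.5], "angular": [0.001, -0.053, -0.0], "hand": -1}, {"delta_pos": [11.4, 0.1, 27.0], "angular": [-0.0, -0.025, -0.0], "hand": -1}, {"delta_pos": [12.0, 0.1, 26.8], "angular": [-0.0, -0.025, -0.0], "hand": -1}, {"delta_pos": [12.7, 0.1, 26.4], "angular": [-0.0, -0.025, -0.0], "hand": -1}, {"delta_pos": [13.4, 0.1, 26.1], "angular": [-0.0, -0.024, -0.0], "hand": -1}]
[{"delta_pos": [14.0, 0.1, 25.9], "angular": [-0.0, -0.025, -0.0], "hand": -1}]
```

play_rows:
  moves:
    - {"delta_pos": [32,-1,-3.5],"angular": [0,-0.054,0],"hand": -1}
    - {"delta_pos": [32,-1,-5],"angular": [0,-0.054,0],"hand": -1}
    - {"delta_pos": [32,-1,-7],"angular": [0,-0.054,0],"hand": -1}
    - {"delta_pos": [32,-1,-8.5],"angular": [0,-0.053,0],"hand": -1}

```text
clock: 8.25
tool_pos: [503.3, -106.9, 362.4]
eef_rot: [[-0.911, 0.097, 0.4], [0.089, 0.995, -0.039], [-0.402, 0.0, -0.915]]
wrist_force: [-0.9, -0.2, 0.4]
gripper_width: 92.1
```

```bash
python3 - <<'E'
from plan import *; import cv2
from rig import camera
o=sensors.get_obs(); print(o["tool_pos"],o["joint_positions"],o["wrist_force"],o["gripper_width"])
im=np.vstack([cv2.resize(camera(c)[y:y+80,x:x+120],None,fx=5,fy=5,interpolation=cv2.INTER_CUBIC)[:300] if 0 else cv2.resize(camera(c)[y:y+100,x:x+200],None,fx=3,fy=3,interpolation=cv2.INTER_CUBIC) for c,x,y in(("top",220,120),("scene",180,180))])
cv2.imwrite("pics/o3.png",im)
E
```

```text
[ 503.29798324 -106.88146831  362.38143171] [-0.69714738 -0.18755823  0.69360407  1.9935812   0.19834857  0.88595835
  1.3922709 ] [-0.93794607 -0.19641979  0.35958806] 92.07144463214524
```

View pics/o3.png

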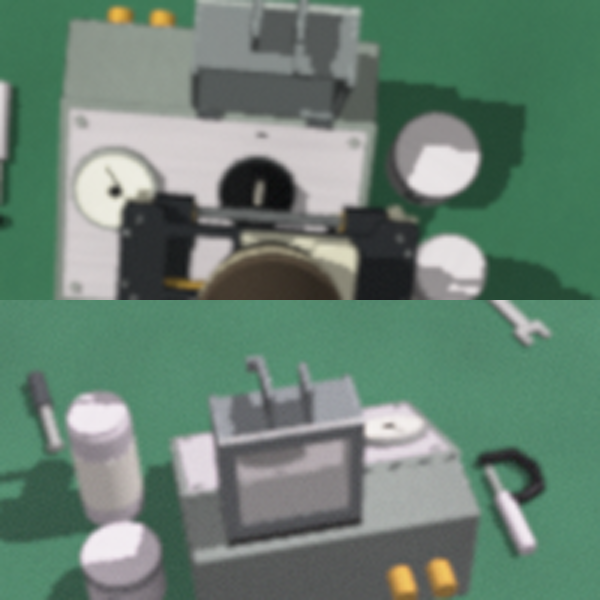

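Picture 7: the hood stands fully open, ears up and window facing back. The knob is exposed at crop (257,193) with its white mark pointing up the slope, so its angle is about 0. The bystanders haven't moved.

```bash
python3 - <<'E'
from plan import *
print("knob disc px model",proj(world(pan((0,0,14)),V),"top"),"seen",220+256.5/3,120+193/3)
R=Rtool(np.pi/6); n=world(pan((0,0,34+70)),V); print(tcp(n,R))
rows([(tcp(n,R),R)],step=30)
E
```

```text
knob disc px model [305.22928712 186.38385   ] seen 305.5 184.33333333333331
[ 520.15407604 -111.61029875  178.61215932]
[{"delta_pos": [7.3, -0.4, 25.1], "angular": [0.001, -0.016, 0.0], "hand": -1}, {"delta_pos": [7.7, -0.4, 25.0], "angular": [0.001, -0.016, 0.0], "hand": -1}, {"delta_pos": [8.2, -0.4, 24.9], "angular": [0.001, -0.016, 0.0], "hand": -1}, {"delta_pos": [8.5, -0.3, 24.7], "angular": [0.001, -0.017, 0.0], "hand": -1}, {"delta_pos": [9.0, -0.3, 24.6], "angular": [0.001, -0.016, 0.001], "hand": -1}, {"delta_pos": [9.3, -0.3, 24.5], "angular": [0.001, -0.017, 0.0], "hand": -1}, {"delta_pos": [9.8, -0.3, 24.3], "angular": [0.001, -0.016, 0.001], "hand": -1}]
```

play_rows:
  moves:
    - {"delta_pos": [7.5,0,25],"angular": [0.001,-0.016,0],"hand": -1}
    - {"delta_pos": [7.5,0,25],"angular": [0.001,-0.016,0],"hand": -1}
    - {"delta_pos": [8,0,25],"angular": [0.001,-0.016,0],"hand": -1}
    - {"delta_pos": [8.5,0,25],"angular": [0.001,-0.016,0],"hand": -1}
    - {"delta_pos": [9,0,24.5],"angular": [0.001,-0.016,0],"hand": -1}
    - {"delta_pos": [9.5,0,24.5],"angular": [0.001,-0.016,0],"hand": -1}
    - {"delta_pos": [9.5,0,24],"angular": [0.001,-0.016,0],"hand": -1}
    - {"delta_pos": [0,0,0],"angular": [0,0,0],"hand": -1}

```text
clock: 9.15
tool_pos: [519.6, -99.5, 194.4]
eef_rot: [[-0.864, 0.087, 0.496], [0.085, 0.996, -0.027], [-0.496, 0.018, -0.868]]
wrist_force: [0.2, -0.3, 0.2]
gripper_width: 92.0
```

```bash
python3 - <<'E'
from plan import *; import cv2
from rig import camera
o=sensors.get_obs(); print(o["tool_pos"],o["joint_positions"],o["wrist_force"],o["clock"])
R=Rtool(np.pi/6); n=world(pan((0,0,34)),V); print(tcp(n,R))
rows([(tcp(n,R),R)],step=20)
E
```

```text
[519.61411597 -99.46407275 194.36837134] [-0.67006975  0.0777924   0.8550374   2.34249242 -0.46856151  0.25607567
  2.07139987] [ 0.22059891 -0.30792078  0.21871712] 9.15
[ 554.97180099 -115.17765485  117.99038106]
[{"delta_pos": [1.2, -2.8, 16.9], "angular": [0.005, -0.001, 0.001], "hand": -1}, {"delta_pos": [1.2, -2.7, 16.9], "angular": [0.005, -0.001, 0.001], "hand": -1}, {"delta_pos": [1.2, -2.6, 16.8], "angular": [0.004, -0.001, 0.001], "hand": -1}, {"delta_pos": [1.3, -2.6, 16.9], "angular": [0.005, -0.001, 0.0], "hand": -1}, {"delta_pos": [1.2, -2.5, 16.9], "angular": [0.004, -0.001, 0.001], "hand": -1}]
```

play_rows:
  moves:
    - {"delta_pos": [1,-3.5,15],"angular": [0.005,-0.001,0.001],"hand": -1}
    - {"delta_pos": [1,-3.5,15],"angular": [0.005,-0.001,0.001],"hand": -1}
    - {"delta_pos": [1,-3,15],"angular": [0.004,-0.001,0.001],"hand": -1}
    - {"delta_pos": [1,-3,10],"angular": [0.004,-0.001,0.001],"hand": -1}
    - {"delta_pos": [0,0,0],"angular": [0,0,0],"hand": -1}

```text
clock: 9.65
tool_pos: [546.2, -111.2, 146.2]
eef_rot: [[-0.862, 0.093, 0.499], [0.085, 0.996, -0.04], [-0.501, 0.008, -0.866]]
wrist_force: [0.2, -0.1, 0.6]
gripper_width: 91.7
```

```bash
python3 - <<'E'
from plan import *
o=sensors.get_obs(); print(o["tool_pos"],o["joint_positions"],o["wrist_force"],o["clock"])
R=Rtool(np.pi/6); n=world(pan((0,0,34)),V)
rows([(tcp(n,R),R)],step=15)
E
```

```text
[ 546.19680118 -111.23830534  146.21978615] [-0.24595759  0.22677019  0.43143891  2.32898545 -1.02256798  0.15148185
  2.6082979 ] [ 0.18746374 -0.08179493  0.56572091] 9.65
[{"delta_pos": [3.1, -1.7, 14.5], "angular": [0.005, 0.0, 0.002], "hand": -1}, {"delta_pos": [3.1, -1.5, 14.5], "angular": [0.006, 0.001, 0.002], "hand": -1}]
```

play_rows:
  moves:
    - {"delta_pos": [3,-2,12],"angular": [0.005,0,0.002],"hand": -1}
    - {"delta_pos": [3,-2,12],"angular": [0.005,0,0.002],"hand": -1}
    - {"delta_pos": [0,0,0],"angular": [0,0,0],"hand": -1}

```text
clock: 9.95
tool_pos: [556.5, -115.0, 130.4]
eef_rot: [[-0.863, 0.101, 0.494], [0.09, 0.995, -0.046], [-0.497, 0.005, -0.868]]
wrist_force: [0.1, 0.3, 0.4]
gripper_width: 91.7
```

```bash
python3 - <<'E'
from plan import *
o=sensors.get_obs(); print(o["tool_pos"],o["joint_positions"],o["wrist_force"],o["clock"])
R=Rtool(np.pi/6); n=world(pan((0,0,34)),V)
rows([(tcp(n,R),R)],step=15)
g=o["tool_pos"]-19*o["eef_rot"][:,2]; h=Ro.from_euler("z",-V[2]).apply(g-world(P0,V)); print("grasp in panel frame",P.T@h)
E
```

```text
[ 556.53156301 -115.03079194  130.41150993] [-0.15332185  0.27193502  0.32865727  2.31287256 -1.15629499  0.12116276
  2.73332929] [0.09017982 0.34808262 0.40843409] 9.95
[{"delta_pos": [7.5, -0.4, 10.0], "angular": [0.005, -0.004, -0.002], "hand": -1}]
grasp in panel frame [ 7.61718372  0.21436654 43.98831028]
```

```bash
python3 - <<'E'
from plan import *
R=Rtool(.42); a=world(pan((0,0,64)),V); n=world(pan((0,0,35)),V)
rows([(tcp(a,R),R),(tcp(n,R),R)],step=10)
E
```

```text
[{"delta_pos": [3.2, -0.1, -6.7], "angular": [0.002, 0.033, -0.0], "hand": -1}, {"delta_pos": [3.4, -0.1, -6.6], "angular": [0.001, 0.033, -0.001], "hand": -1}, {"delta_pos": [3.6, -0.1, -6.4], "angular": [0.002, 0.034, -0.0], "hand": -1}, {"delta_pos": [-1.0, 0.0, 9.6], "angular": [-0.0, -0.0, -0.0], "hand": -1}, {"delta_pos": [-1.0, 0.0, 9.6], "angular": [-0.0, -0.0, -0.0], "hand": -1}, {"delta_pos": [-1.0, 0.1, 9.6], "angular": [-0.0, -0.0, -0.0], "hand": -1}]
```

play_rows:
  moves:
    - {"delta_pos": [3,0,-6.5],"angular": [0.002,0.033,0],"hand": -1}
    - {"delta_pos": [3.5,0,-6.5],"angular": [0.001,0.033,0],"hand": -1}
    - {"delta_pos": [3.5,0,-6.5],"angular": [0.002,0.034,0],"hand": -1}
    - {"delta_pos": [0,0,0],"angular": [0,0,0],"hand": -1}

```text
clock: 10.35
tool_pos: [538.3, -114.7, 145.0]
eef_rot: [[-0.908, 0.099, 0.406], [0.089, 0.995, -0.043], [-0.408, -0.003, -0.913]]
wrist_force: [0.4, -0.2, 0.1]
gripper_width: 91.8
```

```bash
cat > kn.py <<'E'
import sys; from plan import *
t,z,st=map(float,sys.argv[1:4])
o=sensors.get_obs(); print(o["tool_pos"],o["joint_positions"],o["wrist_force"],o["clock"],o["gripper_width"])
g=o["tool_pos"]-19*o["eef_rot"][:,2]; h=Ro.from_euler("z",-V[2]).apply(g-world(P0,V)); print("grasp in panel frame",P.T@h,"tilt",np.arccos(-o["eef_rot"][2,2]))
R=Rtool(t); rows([(tcp(world(pan((0,0,z)),V),R),R)],step=st)
E
python3 kn.py .42 35 10
```

```text
[ 538.3170894  -114.73371451  144.97913856] [-0.52962034  0.27758572  0.79628905  2.27366086 -0.79079399  0.33777748
  2.38749582] [ 0.35532844 -0.20553696  0.11259831] 10.35 91.77486305505121
grasp in panel frame [ 1.05785002 -1.23452412 65.57912153] tilt 0.420737468176662
[{"delta_pos": [-0.5, 0.3, 7.6], "angular": [-0.0, 0.0, 0.001], "hand": -1}, {"delta_pos": [-0.5, 0.3, 7.6], "angular": [-0.0, 0.0, 0.001], "hand": -1}, {"delta_pos": [-0.5, 0.3, 7.7], "angular": [-0.001, 0.0, 0.001], "hand": -1}, {"delta_pos": [-0.6, 0.4, 7.6], "angular": [-0.0, 0.001, 0.001], "hand": -1}]
```

play_rows:
  moves:
    - {"delta_pos": [-0.5,0,7.5],"angular": [0,0,0.001],"hand": -1}
    - {"delta_pos": [-0.5,0,7.5],"angular": [0,0,0.001],"hand": -1}
    - {"delta_pos": [-0.5,0,7.5],"angular": [0,0,0.001],"hand": -1}
    - {"delta_pos": [-0.5,0.5,7.5],"angular": [0,0,0.001],"hand": -1}
    - {"delta_pos": [0,0,0],"angular": [0,0,0],"hand": -1}

```text
clock: 10.85
tool_pos: [554.6, -113.5, 120.5]
eef_rot: [[-0.906, 0.091, 0.413], [0.081, 0.996, -0.043], [-0.415, -0.005, -0.91]]
wrist_force: [-0.1, -0.6, -1.2]
gripper_width: 91.8
```

```bash
python3 kn.py .42 35 10
```

```text
[ 554.57370069 -113.49332452  120.45383917] [-0.39659807  0.33228812  0.63700345  2.26484961 -0.93206766  0.27969712
  2.51507555] [-0.10950887 -0.56795513 -1.1540035 ] 10.85 91.78256465644719
grasp in panel frame [ 2.55782383  1.63966222 36.33011566] tilt 0.42778183424711996
[{"delta_pos": [2.6, -1.6, 1.6], "angular": [-0.0, 0.008, 0.012], "hand": -1}]
```

play_rows:
  moves:
    - {"delta_pos": [1.5,-1.5,1],"angular": [0,0,0.01],"hand": 0.5}
    - {"delta_pos": [0,0,0],"angular": [0,0,0],"hand": 1}
    - {"delta_pos": [0,0,0],"angular": [0,0,0],"hand": 1}
    - {"delta_pos": [0,0,0],"angular": [0,0,0],"hand": 1}
    - {"delta_pos": [0,0,0],"angular": [0,0,0],"hand": 1}
    - {"delta_pos": [0,0,0],"angular": [0,0,0],"hand": 1}
    - {"delta_pos": [0,0,0],"angular": [0,0,0],"hand": 1}
    - {"delta_pos": [0,0,0],"angular": [0,0,0],"hand": 1}

```text
clock: 11.65
tool_pos: [553.3, -115.1, 120.4]
eef_rot: [[-0.904, 0.1, 0.415], [0.09, 0.995, -0.043], [-0.417, -0.001, -0.909]]
wrist_force: [0.1, -0.0, 0.6]
gripper_width: 32.1
```

```bash
python3 kn.py .42 35 10
```

```text
[ 553.26800608 -115.08327648  120.42767474] [-0.38874845  0.32965467  0.63157916  2.2686079  -0.9423681   0.27587084
  2.52032937] [ 0.06862081 -0.01313762  0.55063711] 11.65 32.12179207517478
grasp in panel frame [ 1.51569114 -0.07646003 36.8801026 ] tilt 0.4301354075538919
[{"delta_pos": [1.5, 0.1, 2.0], "angular": [-0.0, 0.01, 0.003], "hand": -1}]
```

play_rows:
  moves:
    - {"delta_pos": [0,0,0],"angular": [0,0,0],"hand": 1}
    - {"delta_pos": [0,0,0],"angular": [0,0,0],"hand": 1}
    - {"delta_pos": [0,0,0],"angular": [0,0,0],"hand": 1}
    - {"delta_pos": [0,0,0],"angular": [0,0,0],"hand": 1}
    - {"delta_pos": [0,0,0],"angular": [0,0,0.1],"hand": 1}
    - {"delta_pos": [0,0,0],"angular": [0,0,0.12],"hand": 1}

```text
clock: 12.25
tool_pos: [553.3, -115.1, 120.5]
eef_rot: [[-0.86, 0.298, 0.415], [0.309, 0.95, -0.042], [-0.407, 0.092, -0.909]]
wrist_force: [0.8, -2.3, -1.5]
gripper_width: 16.0
```

```bash
python3 kn.py .42 35 10 | head -2
```

```text
[ 553.33254213 -115.13991724  120.45569328] [-0.43309839  0.34080314  0.69272299  2.27128443 -1.00259173  0.29668639
  2.35708908] [ 0.83113422 -2.26305007 -1.46512976] 12.25 16.025729992853883
```

The knob bar is gripped (16.0 mm) and turning.

play_rows:
  moves:
    - {"delta_pos": [0,0,0],"angular": [0,0,0.13],"hand": 1}
    - {"delta_pos": [0,0,0],"angular": [0,0,0.13],"hand": 1}
    - {"delta_pos": [0,0,0],"angular": [0,0,0.13],"hand": 1}
    - {"delta_pos": [0,0,0],"angular": [0,0,0.13],"hand": 1}
    - {"delta_pos": [0,0,0],"angular": [0,0,0.13],"hand": 1}
    - {"delta_pos": [0,0,0],"angular": [0,0,0.13],"hand": 1}

```text
clock: 12.85
tool_pos: [553.7, -114.4, 121.0]
eef_rot: [[-0.377, 0.827, 0.416], [0.901, 0.431, -0.04], [-0.213, 0.36, -0.909]]
wrist_force: [-0.4, -2.2, -1.5]
gripper_width: 17.0
```

```bash
cat > kt.py <<'E'
from plan import *
o=sensors.get_obs(); R=o["eef_rot"]
g=o["tool_pos"]-19*R[:,2]; h=Ro.from_euler("z",-V[2]).apply(g-world(P0,V)); print("grasp in panel",(P.T@h).round(1),"tilt",np.arccos(-R[2,2]),o["joint_positions"].round(2))
Rp=Ro.from_euler("z",V[2]).as_matrix()@P; y=Rp.T@R[:,1]; print("turn",-np.arctan2(-y[0],y[1]),"F",o["wrist_force"],"M",o["moment"])
E
python3 kt.py
```

```text
grasp in panel [ 2.1  0.6 37.2] tilt 0.4309275091390385 [-0.58  0.4   0.91  2.28 -1.18  0.39  1.73]
turn 1.029758552255124 F [-0.44679742 -2.24905741 -1.52549645] M [0.1908052  0.0606147  0.32658035]
```

play_rows:
  moves:
    - {"delta_pos": [0,0,0],"angular": [0,0,0.13],"hand": 1}
    - {"delta_pos": [0,0,0],"angular": [0,0,0.13],"hand": 1}
    - {"delta_pos": [0,0,0],"angular": [0,0,0.13],"hand": 1}
    - {"delta_pos": [0,0,0],"angular": [0,0,0.13],"hand": 1}
    - {"delta_pos": [0,0,0],"angular": [0,0,0.13],"hand": 1}

```text
clock: 13.35
tool_pos: [554.4, -114.5, 121.5]
eef_rot: [[0.223, 0.881, 0.417], [0.973, -0.227, -0.041], [0.059, 0.415, -0.908]]
wrist_force: [-1.1, -1.8, -0.2]
gripper_width: 17.0
```

```bash
python3 kt.py
```

```text
grasp in panel [ 3.   0.6 37.3] tilt 0.43228109904280737 [-0.66  0.45  1.04  2.28 -1.27  0.47  1.13]
turn 1.7081226764470672 F [-1.08021054 -1.83861823 -0.24526042] M [-0.16408646 -0.04892136  0.1498351 ]
```

play_rows:
  moves:
    - {"delta_pos": [0,0,0],"angular": [0,0,0.13],"hand": 1}
    - {"delta_pos": [0,0,0],"angular": [0,0,0.13],"hand": 1}
    - {"delta_pos": [0,0,0],"angular": [0,0,0.13],"hand": 1}
    - {"delta_pos": [0,0,0],"angular": [0,0,0.13],"hand": 1}

```text
clock: 13.75
tool_pos: [554.8, -114.9, 121.8]
eef_rot: [[0.646, 0.639, 0.418], [0.717, -0.696, -0.042], [0.264, 0.326, -0.908]]
wrist_force: [-1.5, -1.5, 0.7]
gripper_width: 16.9
```

```bash
python3 kt.py
```

```text
grasp in panel [ 3.5  0.2 37.3] tilt 0.43314635020525954 [-0.69  0.47  1.09  2.28 -1.29  0.5   0.62]
turn 2.2508623832516506 F [-1.48975256 -1.48173545  0.66581703] M [-0.34061328  0.13636219  0.09893255]
```

play_rows:
  moves:
    - {"delta_pos": [0,0,0],"angular": [0,0,0.12],"hand": 1}
    - {"delta_pos": [0,0,0],"angular": [0,0,0.12],"hand": 1}
    - {"delta_pos": [0,0,0],"angular": [0,0,0.12],"hand": 1}
    - {"delta_pos": [0,0,0],"angular": [0,0,0.08],"hand": 1}
    - {"delta_pos": [0,0,0],"angular": [0,0,0.05],"hand": 1}

```text
clock: 14.25
tool_pos: [555.7, -115.0, 122.1]
eef_rot: [[0.875, 0.243, 0.418], [0.286, -0.957, -0.043], [0.39, 0.158, -0.907]]
wrist_force: [-2.1, -0.9, 0.3]
gripper_width: 17.7
```

```bash
python3 kt.py
```

```text
grasp in panel [ 4.4  0.3 37.1] tilt 0.43399194061868446 [-0.7   0.48  1.11  2.28 -1.3   0.51  0.12]
turn 2.759637445267178 F [-2.10933228 -0.85874291  0.26397556] M [-0.83711778  0.31663185  0.73972693]
```

The turn has passed 2.6 and the moment about the axis has jumped from 0.1 to 0.7 N m, so the knob is on its end stop. Now release and back off.

play_rows:
  moves:
    - {"delta_pos": [0,0,0],"angular": [0,0,0],"hand": 1}
    - {"delta_pos": [0,0,0],"angular": [0,0,0],"hand": -1}
    - {"delta_pos": [0,0,0],"angular": [0,0,0],"hand": -1}
    - {"delta_pos": [0,0,0],"angular": [0,0,0],"hand": -1}
    - {"delta_pos": [0,0,0],"angular": [0,0,0],"hand": -1}
    - {"delta_pos": [0,0,-15],"angular": [0,0,0],"hand": -1}
    - {"delta_pos": [0,0,-20],"angular": [0,0,0],"hand": -1}
    - {"delta_pos": [0,0,-25],"angular": [0,0,0],"hand": -1}

```text
clock: 15.05
tool_pos: [529.1, -111.9, 175.2]
eef_rot: [[0.876, 0.248, 0.413], [0.291, -0.956, -0.044], [0.384, 0.158, -0.91]]
wrist_force: [-0.5, 1.3, 0.6]
gripper_width: 69.8
```

play_rows:
  moves:
    - {"delta_pos": [-10,0,-30],"angular": [0,0,0],"hand": -1}
    - {"delta_pos": [-20,0,-30],"angular": [0,0,0],"hand": -1}
    - {"delta_pos": [-30,0,-30],"angular": [0,0,0],"hand": -1}
    - {"delta_pos": [-30,0,-25],"angular": [0,0,0],"hand": -1}
    - {"delta_pos": [0,0,0],"angular": [0,0,0],"hand": -1}

```text
clock: 15.55
tool_pos: [456.2, -103.8, 194.0]
eef_rot: [[0.902, 0.263, 0.341], [0.281, -0.96, -0.004], [0.327, 0.1, -0.94]]
wrist_force: [0.8, 1.0, 0.0]
gripper_width: 91.9
```

```bash
python3 - <<'E'
from plan import *; import cv2
from rig import camera
o=sensors.get_obs(); print(o["tool_pos"],o["joint_positions"],o["joint_velocities"].round(3),o["wrist_force"],o["clock"])
im=np.vstack([cv2.resize(camera(c)[y:y+100,x:x+200],None,fx=3,fy=3,interpolation=cv2.INTER_CUBIC) for c,x,y in(("top",220,120),("scene",180,180))])
cv2.imwrite("pics/f4.png",im)
E
```

```text
[ 456.18299173 -103.78549818  193.9591911 ] [-0.95809087 -0.03179658  1.14335568  2.31936363 -0.06689074  0.49312189
 -1.04291939] [-0.013  0.062  0.009 -0.026 -0.223 -0.028  0.221] [0.76300061 0.95202817 0.04668055] 15.55
```

View pics/f4.png

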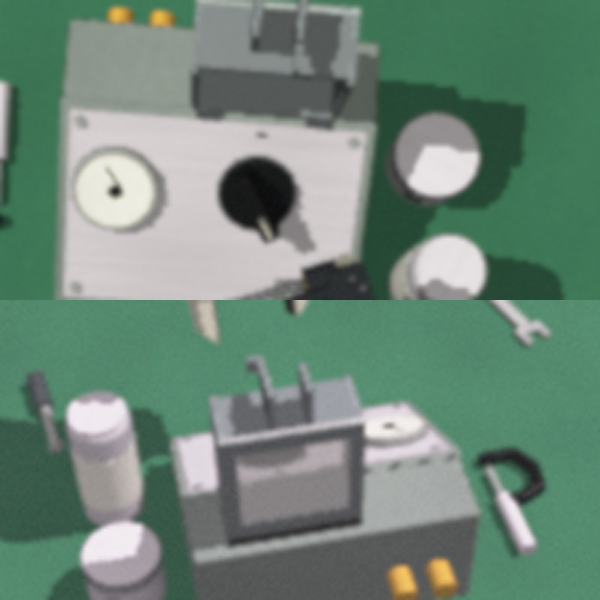

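Picture 8: the hood is still fully open, and the knob's white mark now runs from about (258,217) to (271,241), down the slope and to the right. The gripper is clear and the bystanders are in place. I'll check the mark's angle against the model.

```bash
python3 - <<'E'
from geo import *
for a in (2.2,2.3,2.4,2.5,2.6):
    d=np.array([np.cos(a),-np.sin(a)])
    q=[proj(world(pan((*(d*r),48)),V),"top") for r in (8,32)]
    e=[(u-(220,120))*3 for u in q]; print(a,np.round(e).tolist(),"slope",(e[1]-e[0])[0]/(e[1]-e[0])[1])
print("seen slope",13/24)
E
```

```text
2.2 [[263.0, 219.0], [283.0, 235.0]] slope 1.2447251276755744
2.3 [[262.0, 220.0], [281.0, 238.0]] slope 1.017803246758126
2.4 [[261.0, 220.0], [278.0, 240.0]] slope 0.8302635046713641
2.5 [[261.0, 221.0], [275.0, 242.0]] slope 0.6697278615825497
2.6 [[260.0, 221.0], [272.0, 244.0]] slope 0.5281223890690591
seen slope 0.5416666666666666
```

The seen slope of 0.54 corresponds to a knob angle of about 2.59 rad, which is on the stop. Handing in after a short settle.

play_rows:
  moves:
    - {"delta_pos": [0,0,-10],"angular": [0,0,0],"hand": -1}
    - {"delta_pos": [0,0,0],"angular": [0,0,0],"hand": -1}
    - {"delta_pos": [0,0,0],"angular": [0,0,0],"hand": -1}

```text
clock: 15.95
tool_pos: [456.3, -101.8, 203.1]
eef_rot: [[0.901, 0.265, 0.342], [0.283, -0.959, -0.004], [0.327, 0.101, -0.94]]
wrist_force: [-0.3, -0.1, 0.1]
gripper_width: 91.5
```

```bash
python3 -c "
from rig import ctrl; print(ctrl.job_done())"
```

```text
the job is handed in; nothing more can be done
None
```

The job was handed in at about 16 s of the allowed 70 s; the robot reports no verdict. I pinched the snap tab to its stop (grip 30.7 mm wide), swung the hood open and released it. I then gripped the knob and turned it clockwise until the twisting resistance jumped at about 2.6 rad.

My last checks:
- **Hood:** the final pictures show it still standing fully open.
- **Knob:** its white mark fits an angle of about 2.59 rad, judged from the top picture against the model. That is over the 2.48 needed.
- **Contact:** the gripper was open and clear, with about 0 N at the wrist.
- **Other things:** the piston, cleaner, micrometer, spanner and drift look unmoved in the final picture crops. The rodcap and liner were outside those crops, and the arm did not work near them after the first sweep.

**Disagreements:**
- I gripped the knob about 0.1 rad off its axis, because the wrist was close to its joint limits at the full 30 degree tilt.
- The gripper turned to about 2.76 rad against the 2.6 stop, so the fingers slipped slightly on the bar at the end.

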